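# Pop the sample-port hatch

### The job

Two sample-port units stand on the bench. With the fingertips press the ribbed front of the blue hatch gently all the way in, just once, so that its push-push latch lets go; then draw the fingers back, let the hatch pop up by itself, and watch untouched for a couple of seconds that it stays open. Leave the grey hatch shut, do not shift or lift the units, and leave the bottle, beaker and cup where they stand.

Things in the scene. Friction and masses are not known exactly. Their poses are not given: they have to be found in the camera images.
- blue_unit: The unit to open: white box 130 (x) by 92 (y) by 77 mm high, loose on rubber feet, 0.9 kg; blue hatch in its top: a plate 92 mm front to back, 76 wide, 7 thick, hinged at the back. Origin: centre of the underside; x from front to back, y left as seen from the front, z up. Yaw within 0.5 rad
- blue_hatch (a joint): Blue hatch angle, rad: 0 (to 0.02) shut and latched, -0.07 pressed in to its hard stop (5 mm lower at the press spot), about 1.15 open. Pressed right in (some 3.5 N at the press spot) it unlatches; as the finger then rises, a spring swings it up by itself within a second, following the finger, and it stays up. Pressed right in a second time it latches shut for good. It cannot be lifted open while latched
- blue_hatch_press (a point): Press spot of the blue hatch, marked by three short dark ribs: on the plate's top face, 22 mm behind the middle of its front edge, 70 mm in front of the hinge; moves with the hatch. While shut it is 80 mm above the worktop, 3 mm above the rim round the hatch (pressed in, 2 mm below it: keep the fingers within the plate), and the plate is level
- grey_unit: The unit to leave alone: white box 130 (x) by 92 (y) by 77 mm high, loose on rubber feet, 0.9 kg; grey hatch in its top: a plate 92 mm front to back, 76 wide, 7 thick, hinged at the back. Origin: centre of the underside; x from front to back, y left as seen from the front, z up. Yaw within 0.5 rad
- grey_hatch (a joint): Grey hatch angle, rad: 0 (to 0.02) shut and latched, -0.07 pressed in to its hard stop (5 mm lower at the press spot), about 1.15 open. Same mechanism; leave it shut
- grey_hatch_press (a point): Press spot of the grey hatch, marked by three short dark ribs: on the plate's top face, 22 mm behind the middle of its front edge, 70 mm in front of the hinge; moves with the hatch. While shut it is 80 mm above the worktop, 3 mm above the rim round the hatch (pressed in, 2 mm below it: keep the fingers within the plate), and the plate is level
- cream_bottle: loose square clear bottle with a cream screw cap, 66x66x125 mm, behind the units; origin at the centre of its underside, z up
- beaker: loose low clear beaker, 56 mm across, 76 mm high, behind the units; origin at the centre of its underside, z up
- red_cup: loose small sample cup with a red snap lid, 35x43x24 mm, behind the units on the left; origin in its underside, z up

How it is judged:
By the outcome, as a careful person would: the job done as asked, in the order asked, and still so for the second after the job is handed in, with the robot touching nothing.
It also fails if it takes over 32 s, if anything falls off the work surface, if the arm or the gripper's body presses on something with over 40 N, if the wrist force passes 120 N, or if a joint passes its speed limit or range.

### The arm

A 7-joint arm with a two-finger parallel gripper is mounted at the origin on a cart in front of the work surface, level with it; the furniture and walls round the work are solid. World frame = base frame: x ahead of the robot, y to its left, z up, the work surface at z = 0. Lengths are in m, angles in rad, forces in N, time in s.
With the tool pointing down it reaches from about 0.4 to 0.925 m from the base axis. Payload 4.1 kg.
Tool frame: the origin (TCP) lies on the centre line of the jaws, within the pads' length; the fingertips stand 11 mm ahead of it and the grasp point (between the pads) lies 8 mm behind it; y points along the fingers, x is the direction in which the jaws open and shut, and the axes are right-handed (so a half turn about y gives the same grasp; the last joint's range is limited). The gripper opens to 85 mm and grips with 20 to 120 N. Pads are 22 mm wide; open, the fingers measure 114 mm over their backs; the gripper's body (76 mm by 85 mm) begins 54 mm behind the grasp point. The pads swing forward as they close: fully open they stand 13 mm farther back than shut.
Start: joints at [1.204, 0.398, 0.045, 1.537, -0.019, 1.207, -0.051], TCP at [0.172, -0.627, 0.242] pointing down, gripper open.
Joint ranges: [-2.82, 2.82], [-0.49, 2.23], [-1.37, 1.46], [0, 2.46], [-1.36, 4.5], [0.23, 2], [-2.94, 2.94]. Speed limits (rad/s): [2.57, 2.57, 3.14, 3.14, 3.14, 3.14, 3.14].

### API

Orientations are given as [roll, pitch, yaw] about the fixed x, y, z axes, in that order (R = Rz(yaw) Ry(pitch) Rx(roll)).
In Python, from rig import env gives the robot as it stands. The module is installed in compiled form; this text tells all that it offers.
- The arm moves only by the shell command python3 -m crank 'ROWS' [FORCE]. ROWS is JSON, one flat list of numbers, 7 for each row, row after row: the shift along the world's x, y, z in m, then the turn, a rotation vector about the world's x, y, z in rad, then the opening in per cent of the stroke, from 0 (shut) to 100 (fully open). In form: [tx, ty, tz, ax, ay, az, gripper, tx, ty, tz, ax, ay, az, gripper, ...]. A call has exactly 8 rows; each row shifts and turns the commanded pose from where the row before left it; what a row does not reach is not made up. A row lasts 1/12 s, in which the tool goes at most 41.7 mm and 7.16 degrees, less where a joint would pass 70% of its speed; a pose out of reach is approached as far as the arm can. A call is refused whole if a number of a shift passes 0.0417 or a number of a turn 0.125, either way. A call with a gripper value outside its range is refused whole. The fingers move at their own pace and stop on an object; FORCE is the grip in N (left out, the last holds). Time passes only in rows, so rows that do not move let the fingers close, or fill a call up. It gives the time, the measured TCP pose, the force and the opening at its end, in the units of the state.
- env.observe(): the state, without advancing time (a new reading comes with each control period).
- env.read_camera(name): name is "scene" or "top" or "wrist"; returns a dict with "image" (420x560x3 uint8, blue, green, red), "camera_matrix" (3x3 intrinsics, pixels), "T" (4x4, takes a point from camera to world coordinates). Camera axes: x right, y down, z forward; pixel columns grow to the right and rows downward; lengths in m; the calibration is good to about 2 mm. A picture is of the moment at which its call begins. There is no depth.
- env.hand_in(): hands the job in, once; it reports no verdict.
The state is a dict: "time_s": time; "joint_pos": joint angles; "joint_vel": joint speeds; "effort": joint torques, N m; "tcp_pos": TCP position; "ee_rot": TCP orientation; "contact_force": force on the tool from outside, world axes, zero at the start; "wrist_torque": the same for the moment, N m; "width": finger opening in m.
Only numpy, scipy, OpenCV 4.12 (cv2) and the standard library are available. Lean on these libraries where they do the work, as an engineer would, in place of code of your own. Each camera call takes 0.05 s, during which the arm holds its last target. There are 200 camera calls.

## Working session

There is one attempt and no reset: what is moved stays moved. The work goes in short steps, Python scripts to look and compute and a shell command to move; the robot and the scene stay as the last step left them, time stands still between calls to the robot, and variables do not carry over. Pictures are saved under pics/ and viewed, about 8 in all and at most 12, crops included, and the job is handed in when it is done.

```bash
mkdir -p pics; python3 - <<'E'
from rig import env
import cv2,pickle
d={}
for n in("scene","top"):
    r=env.read_camera(n);d[n]=r;cv2.imwrite(f"pics/{n}0.png",r["image"]);print(n,r["camera_matrix"].round(1).tolist(),r["T"].round(3).tolist())
pickle.dump(d,open("c0.pkl","wb"))
s=env.observe();print({k:s[k] for k in("time_s","tcp_pos","ee_rot","width","contact_force")})
E
```

```text
scene [[460.2, 0.0, 281.6], [0.0, 460.2, 211.0], [0.0, 0.0, 1.0]] [[-0.695, -0.444, 0.565, 0.104], [-0.719, 0.443, -0.536, 0.456], [-0.012, -0.779, -0.627, 0.602], [0.0, 0.0, 0.0, 1.0]]
top [[418.4, 0.0, 283.4], [0.0, 418.4, 203.8], [0.0, 0.0, 1.0]] [[-0.027, -0.989, 0.148, 0.447], [-0.999, 0.023, -0.026, 0.001], [0.022, -0.148, -0.989, 0.99], [0.0, 0.0, 0.0, 1.0]]
{'time_s': 0.1, 'tcp_pos': array([ 0.17186372, -0.62630828,  0.24137388]), 'ee_rot': array([-1.57096143,  0.001737  , -1.30286077]), 'width': 0.08565364294969213, 'contact_force': array([ 0.20955453, -0.84790718, -0.56679759])}
```

View pics/scene0.png

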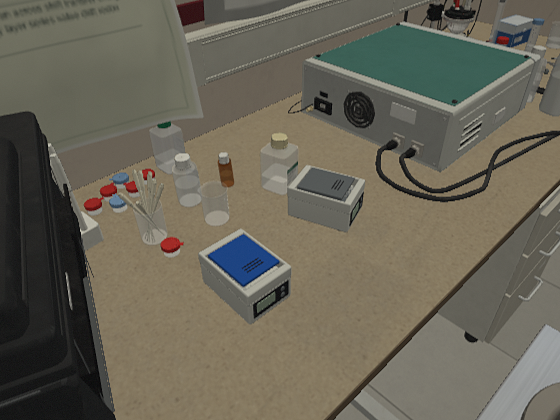

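View pics/top0.png

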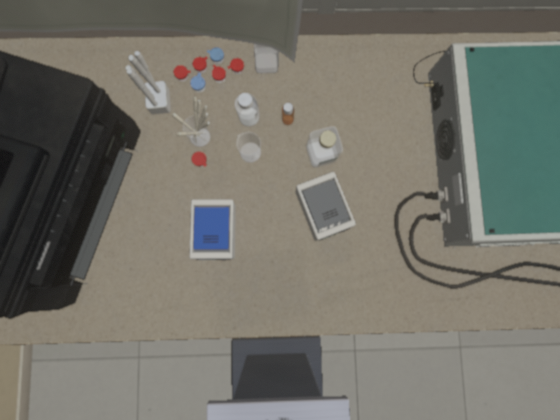

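The blue unit is at about (245,270) in the scene view and (211,229) in the top view, with the ribs towards the robot. The grey unit is at (326,205) in the top view. Next I'll enlarge the blue hatch in both views.

```bash
python3 - <<'E'
import cv2,pickle,numpy as np
d=pickle.load(open("c0.pkl","rb"))
a=d["scene"]["image"][225:325,195:300];b=d["top"]["image"][190:270,178:248]
a=cv2.resize(a,(420,400),interpolation=2);b=cv2.resize(b,(350,400),interpolation=2)  # x4, x5
for im,k,u,v in((a,4,195,225),(b,5,178,190)):
    for x in range(0,im.shape[1],10*k):
        cv2.putText(im,str(u+x//k),(x,8),0,.3,(0,0,255));cv2.line(im,(x,10),(x,15),(0,0,255))
    for y in range(0,400,10*k):
        cv2.putText(im,str(v+y//k),(0,y+4),0,.3,(0,0,255));cv2.line(im,(20,y),(25,y),(0,0,255))
cv2.imwrite("pics/crop0.png",np.hstack([a,b]))
E
```

```text
(no output)
```

View pics/crop0.png

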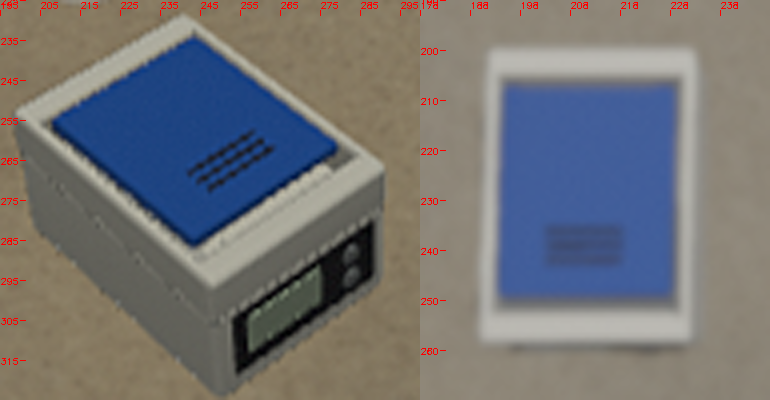

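```bash
cat > tri.py <<'E'
import numpy as np,cv2
def P(r):
    W=np.linalg.inv(r["T"]); return r["camera_matrix"]@W[:3]
def tri(ra,pa,rb,pb):
    X=cv2.triangulatePoints(P(ra),P(rb),np.array(pa,float).T,np.array(pb,float).T); return (X[:3]/X[3]).T
def proj(r,X):
    q=np.c_[X,np.ones(len(X))]@P(r).T; return q[:,:2]/q[:,2:]
E
python3 - <<'E'
import pickle,numpy as np
from tri import *
d=pickle.load(open("c0.pkl","rb"))
A=np.array([[231,162],[50,122],[196,38],[337,150],[195,246]]);A=(A+.5)/4-.5+[195,225]
B=np.array([[583.5,245],[503,85],[679,85],[674,298],[498,297]])-[420,0];B=(B+.5)/5-.5+[178,190]
X=tri(d["scene"],A,d["top"],B);print(X.round(4))
print("reproj",(proj(d["scene"],X)-A).round(1).tolist(),(proj(d["top"],X)-B).round(1).tolist())
bl,br,fr,fl=X[1:]
f=(fl+fr)/2;b=(bl+br)/2;v=b-f;print("len",np.linalg.norm(v),"w",np.linalg.norm(fl-fr),"yaw",np.arctan2(v[1],v[0]),"press from corners",f+v/np.linalg.norm(v)*.022)
E
```

```text
[[0.5097 0.1372 0.08  ]
 [0.5811 0.1728 0.077 ]
 [0.5796 0.096  0.0756]
 [0.487  0.0995 0.0761]
 [0.4883 0.1743 0.0771]]
reproj [[-0.4, -0.1], [-0.3, -0.0], [-0.2, -0.0], [0.3, 0.0], [-0.4, -0.1]] [[0.2, 0.2], [0.2, 0.2], [0.1, 0.1], [-0.2, -0.2], [0.3, 0.3]]
len 0.09271176007406773 w 0.07483287199775765 yaw -0.027335653840762985 press from corners [0.50964614 0.13633755 0.07653068]
```

The press spot comes out at (0.5095, 0.137, 0.080). The height, plate size (92.7 × 74.8 mm) and corner geometry all agree with the text. I'll shut the fingers and arc over above it.

```bash
python3 -m crank '[0.025,0.025,0,0,0,-0.037,0, 0.025,0.025,0,0,0,-0.037,0, 0.025,0.025,0,0,0,-0.037,0, 0.025,0.025,0,0,0,-0.037,0, 0.025,0.025,0,0,0,-0.037,0, 0.025,0.025,0,0,0,-0.037,0, 0.025,0.025,0,0,0,-0.037,0, 0.025,0.025,0,0,0,-0.037,0]' 20
python3 -m crank '[0.017,0.032,0,0,0,0,0, 0.017,0.032,0,0,0,0,0, 0.017,0.032,0,0,0,0,0, 0.017,0.032,0,0,0,0,0, 0.017,0.032,0,0,0,0,0, 0.017,0.032,0,0,0,0,0, 0.017,0.032,0,0,0,0,0, 0.017,0.032,0,0,0,0,0]'
```

```text
time_s: 0.77
tcp_pos: [0.3728, -0.4252, 0.242]
ee_rot: [-1.571, 0.0, -1.601]
contact_force: [0.6, 0.3, 0.2]
width: -0.0002
time_s: 1.43
tcp_pos: [0.5082, -0.1691, 0.2421]
ee_rot: [-1.571, -0.0, -1.599]
contact_force: [0.7, -0.8, -0.4]
width: 0.0002
```

```bash
python3 -m crank '[0,0.038,0,0,0,0,0, 0,0.038,0,0,0,0,0, 0,0.038,0,0,0,0,0, 0,0.038,0,0,0,0,0, 0,0.038,-0.02,0,0,0,0, 0,0.038,-0.02,0,0,0,0, 0,0.038,-0.025,0,0,0,0, 0.001,0.04,-0.025,0,0,0,0]'
python3 - <<'E'
from rig import env
import cv2,pickle,numpy as np
from tri import *
d={}
for n in("scene","top","wrist"):
    r=env.read_camera(n);d[n]=r
pickle.dump(d,open("c1.pkl","wb"))
s=env.observe();print(s["tcp_pos"],s["joint_pos"].round(2),s["contact_force"])
for n in d: print(n,proj(d[n],np.array([s["tcp_pos"]-[0,0,.011],[.5095,.137,.08]])).round(0).tolist())
a=cv2.resize(d["scene"]["image"][150:330,160:340],(400,400),interpolation=2);b=cv2.resize(d["wrist"]["image"],(400,300))
cv2.imwrite("pics/p1.png",np.hstack([a,cv2.copyMakeBorder(b,0,100,0,0,0)]))
E
```

```text
time_s: 2.1
tcp_pos: [0.5084, 0.1265, 0.1577]
ee_rot: [-1.57, -0.0, -1.599]
contact_force: [0.3, -0.3, 0.7]
width: -0.0001
[0.50669641 0.1282333  0.15654889] [ 0.04  0.28 -0.43  1.92  0.14  0.97 -2.05] [-0.12677852 -1.35324589  0.19196366]
scene [[256.0, 232.0], [252.0, 265.0]]
top [[210.0, 238.0], [211.0, 239.0]]
wrist [[286.0, 280.0], [270.0, 228.0]]
```

View pics/p1.png

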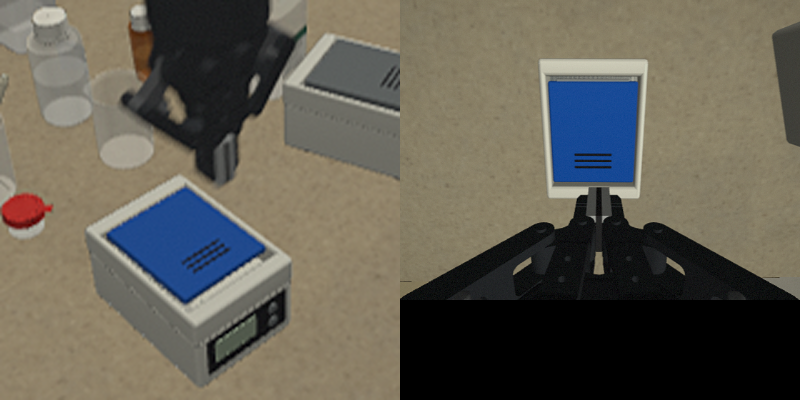

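The ribs are at wrist pixel (270,225), which matches the prediction, and the shut fingertips hang just in front of and above the plate. I'll correct sideways and come down to just above it.

```bash
python3 -m crank '[0.001,0.003,-0.008,0,0,0,0, 0.001,0.003,-0.008,0,0,0,0, 0,0.002,-0.008,0,0,0,0, 0,0,-0.008,0,0,0,0, 0,0,-0.008,0,0,0,0, 0,0,-0.006,0,0,0,0, 0,0,-0.004,0,0,0,0, 0,0,0,0,0,0,0]'
python3 -c "
from rig import env
import numpy as np
s=env.observe();print(s['tcp_pos'],s['contact_force'])"
```

```text
time_s: 2.92
tcp_pos: [0.5103, 0.1325, 0.1075]
ee_rot: [-1.573, -0.001, -1.599]
contact_force: [0.1, -0.8, -0.6]
width: 0.0
[0.51025498 0.13251733 0.10749279] [ 0.14960078 -0.82275396 -0.55882157]
```

```bash
python3 -m crank '[0,0.002,-0.003,0,0,0,0, 0,0.001,-0.003,0,0,0,0, 0,0.001,-0.003,0,0,0,0, 0,0,-0.002,0,0,0,0, 0,0,-0.001,0,0,0,0, 0,0,-0.001,0,0,0,0, 0,0,0,0,0,0,0, 0,0,0,0,0,0,0]'
python3 -c "
from rig import env
import cv2,numpy as np
from tri import *
r=env.read_camera('scene');t=env.read_camera('wrist')
s=env.observe();print(s['tcp_pos'],s['contact_force'])
cv2.imwrite('pics/p2.png',np.hstack([cv2.resize(r['image'][200:320,190:310],(400,400),interpolation=2),cv2.resize(t['image'][60:340,140:420],(400,400),interpolation=2)]))"
```

```text
time_s: 3.58
tcp_pos: [0.511, 0.137, 0.0956]
ee_rot: [-1.571, -0.0, -1.599]
contact_force: [0.3, -0.6, -0.4]
width: -0.0
[0.51102798 0.13697255 0.09567272] [-0.24223505 -0.42450024 -0.19721825]
```

View pics/p2.png

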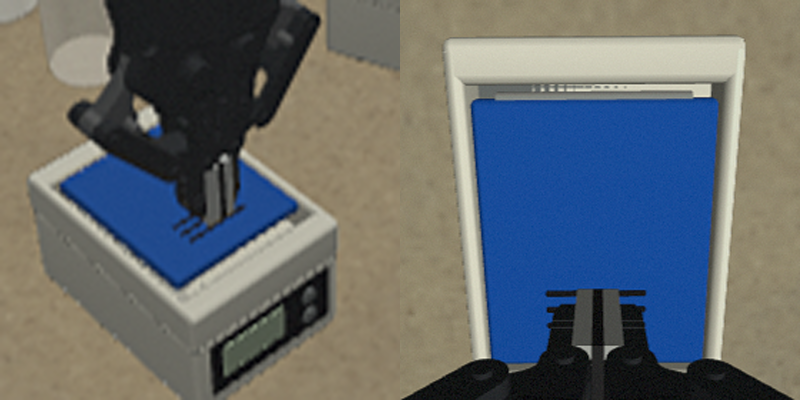

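The tips are over the ribs, well within the plate. I'll press slowly and watch the force.

```bash
python3 -m crank '[0,0,-0.001,0,0,0,0, 0,0,-0.001,0,0,0,0, 0,0,-0.001,0,0,0,0, 0,0,-0.001,0,0,0,0, 0,0,-0.001,0,0,0,0, 0,0,-0.001,0,0,0,0, 0,0,-0.001,0,0,0,0, 0,0,0,0,0,0,0]'
```

```text
time_s: 4.35
tcp_pos: [0.5107, 0.137, 0.0884]
ee_rot: [-1.571, -0.0, -1.599]
contact_force: [-1.2, -0.3, 0.0]
width: 0.0003
```

```bash
python3 -m crank '[0,0,-0.0005,0,0,0,0, 0,0,-0.0005,0,0,0,0, 0,0,-0.0005,0,0,0,0, 0,0,-0.0005,0,0,0,0, 0,0,0,0,0,0,0, 0,0,0,0,0,0,0, 0,0,0,0,0,0,0, 0,0,0,0,0,0,0]'
```

```text
time_s: 5.02
tcp_pos: [0.5108, 0.1371, 0.0872]
ee_rot: [-1.571, -0.0, -1.599]
contact_force: [-2.8, -0.4, 7.2]
width: 0.0005
```

```bash
python3 - <<'E'
from rig import env
import cv2,numpy as np
r=env.read_camera('scene');t=env.read_camera('wrist')
for i in range(3):
    s=env.observe();print(s['tcp_pos'].round(4),s['contact_force'].round(1)); env.read_camera('top')
cv2.imwrite('pics/p3.png',np.hstack([cv2.resize(r['image'][230:310,220:300],(400,400),interpolation=2),cv2.resize(t['image'][60:340,140:420],(400,400),interpolation=2)]))
E
```

```text
[0.5108 0.1371 0.0872] [-2.7  0.4  6.8]
[0.5108 0.1371 0.0872] [-3.5 -0.6  6.7]
[0.5108 0.1371 0.0872] [-3.  -0.5  6.3]
```

View pics/p3.png

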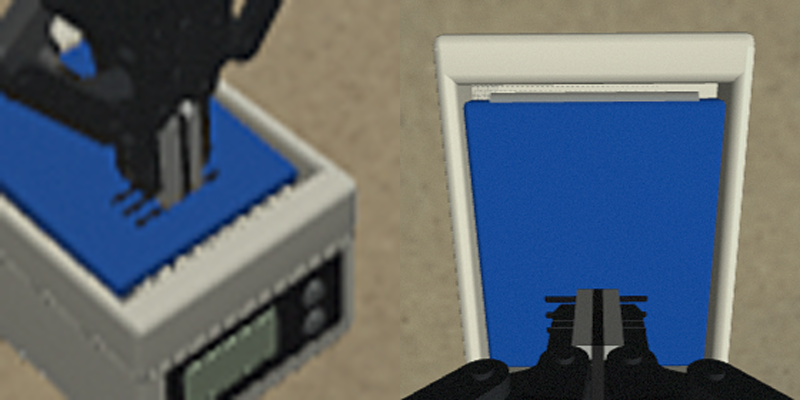

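The plate's front edge now sits below the rim, and about 6.7 N steady is more than the 3.5 N needed. A slightly firmer push will show whether this is the hard stop.

```bash
python3 -m crank '[0,0,-0.0004,0,0,0,0, 0,0,-0.0004,0,0,0,0, 0,0,0,0,0,0,0, 0,0,0,0,0,0,0, 0,0,0,0,0,0,0, 0,0,0,0,0,0,0, 0,0,0,0,0,0,0, 0,0,0,0,0,0,0]'
```

```text
time_s: 5.93
tcp_pos: [0.5108, 0.1371, 0.0865]
ee_rot: [-1.571, -0.001, -1.599]
contact_force: [-3.3, 0.3, 7.5]
width: -0.0003
```

```bash
python3 -m crank '[0,0,-0.0004,0,0,0,0, 0,0,-0.0004,0,0,0,0, 0,0,-0.0004,0,0,0,0, 0,0,0,0,0,0,0, 0,0,0,0,0,0,0, 0,0,0,0,0,0,0, 0,0,0,0,0,0,0, 0,0,0,0,0,0,0]'
```

```text
time_s: 6.6
tcp_pos: [0.5107, 0.1371, 0.0856]
ee_rot: [-1.571, -0.001, -1.599]
contact_force: [-4.2, -0.5, 10.0]
width: -0.0
```

Between the first view and p3, the plate's front corners dropped 2.1–2.7 px in the scene view. That is the full 5 mm or so, and the force is now well past 3.5 N, so the plate is pressed right in. I'll draw back up, ahead of the hatch, and then towards the front.

```bash
python3 -m crank '[0,0,0.002,0,0,0,0, 0,0,0.006,0,0,0,0, 0,0,0.015,0,0,0,0, 0,0,0.025,0,0,0,0, 0,0,0.03,0,0,0,0, -0.005,0,0.03,0,0,0,0, -0.015,0,0.02,0,0,0,0, -0.02,0,0.015,0,0,0,0]'
python3 - <<'E'
from rig import env
import cv2,numpy as np
r=env.read_camera('scene');t=env.read_camera('wrist')
cv2.imwrite('pics/p4.png',np.hstack([cv2.resize(r['image'][130:330,170:370],(400,400),interpolation=2),cv2.resize(t['image'],(400,400),interpolation=2)]))
E
```

```text
time_s: 7.27
tcp_pos: [0.4728, 0.1374, 0.2301]
ee_rot: [-1.566, 0.002, -1.6]
contact_force: [-0.3, 0.4, -0.5]
width: -0.0002
```

View pics/p4.png

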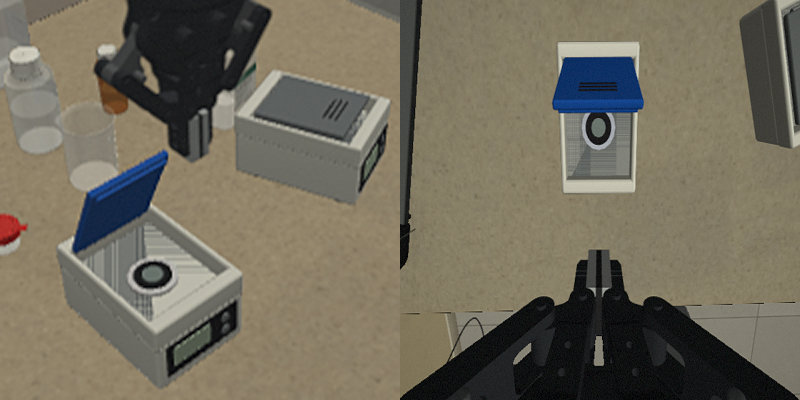

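The hatch has popped open and the fingers are clear of it in both views. The grey hatch is still shut. I'll back off a little more and watch for over 2 s without touching anything.

```bash
python3 -m crank '[-0.005,0,0.005,0,0,0,0, -0.005,0,0.005,0,0,0,0, 0,0,0,0,0,0,0, 0,0,0,0,0,0,0, 0,0,0,0,0,0,0, 0,0,0,0,0,0,0, 0,0,0,0,0,0,0, 0,0,0,0,0,0,0]' >/dev/null
for i in 1 2 3; do python3 -m crank '[0,0,0,0,0,0,0, 0,0,0,0,0,0,0, 0,0,0,0,0,0,0, 0,0,0,0,0,0,0, 0,0,0,0,0,0,0, 0,0,0,0,0,0,0, 0,0,0,0,0,0,0, 0,0,0,0,0,0,0]' | grep -E 'time|force'; done
python3 - <<'E'
from rig import env
import cv2,numpy as np,pickle
r=env.read_camera('scene');t=env.read_camera('top')
d=pickle.load(open("c0.pkl","rb"))
cv2.imwrite('pics/p5.png',np.hstack([cv2.resize(r['image'][130:330,170:370],(400,400),interpolation=2),np.vstack([cv2.resize(x['image'][120:270,170:370],(400,300),interpolation=2) for x in (d['top'],t)])[:600] if 0 else np.vstack([cv2.resize(x['image'][130:270,170:370],(400,200),interpolation=2) for x in (d['top'],t)])]))
E
```

```text
time_s: 8.7
contact_force: [-0.6, 0.1, -1.3]
time_s: 9.37
contact_force: [-0.4, -0.1, -0.9]
time_s: 10.03
contact_force: [0.8, 0.1, 1.1]
```

View pics/p5.png

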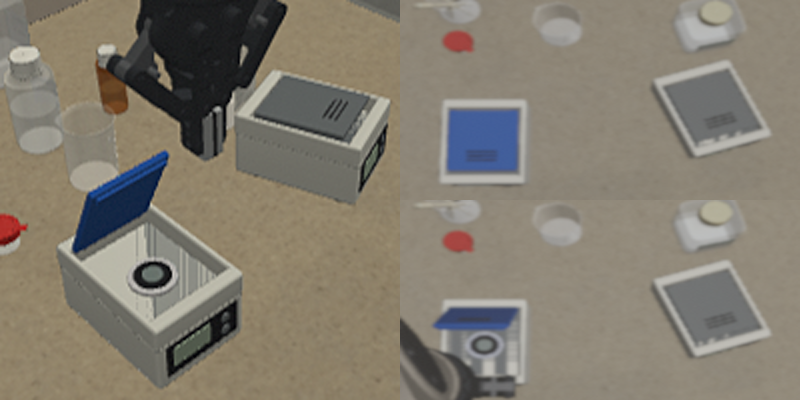

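More than 2 s later the blue hatch is still open. The before and after top views show the units, bottle, beaker and cup in the same places, and the grey hatch is shut.

```bash
python3 -c "
from rig import env
print(env.hand_in())"
```

```text
the job is handed in; nothing more can be done
None
```

The blue hatch is open and stayed open untouched for about 2.7 s, and I handed the job in at about 10 s on the robot's clock. I pressed its ribbed front once with the shut fingertips, then drew the fingers up and back, and it popped up by itself.

**Final checks:**
- **Position:** the press spot measured (0.510, 0.137, 0.080) from two views. The measured plate, about 93 × 75 mm, fits the 92 × 76 mm given.
- **Scene:** comparing the top views before and after, the blue and grey units, bottle, beaker and cup had not visibly moved. The grey hatch was still shut and the wrist force was back to noise level.

**Disagreements:**
- **Force:** the press peaked at about 10 N, above the stated 3.5 N.
- **Hard stop:** the force rose softly instead of at a sharp stop. I judged "all the way in" from the plate's roughly 5 mm drop in the pictures, and the hatch popping up confirmed it.
- **Corner heights:** the plate corners measured about 76–77 mm high against the 80 mm expected. The rib spot itself measured 80 mm.

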